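# Seat a throwing bat on the wheel's pins

## Robot

A 6-joint arm with a two-finger parallel gripper is mounted at the origin on the work surface. World frame = base frame: x ahead of the robot, y to its left, z up, the work surface at z = 0. Lengths are in mm, angles in rad, forces in N, time in s.
With the tool pointing down it reaches from about 350 to 975 mm from the base axis. Payload 7.1 kg.
Tool frame: the origin (TCP) lies midway between the tips of the shut fingers; the grasp point (between the pads) lies 19 mm behind it (ctrl.grasp_offset is the distance from the TCP to the grasp point, in mm); z points along the fingers, y is the line along which they close (so a half turn about z gives the same grasp; the last joint's range is limited). The gripper opens to 88 mm and grips with 3 to 60 N. Pads are 20 mm wide; open, the fingers measure 115 mm over their backs; the gripper's body (75 mm by 178 mm) begins 61 mm behind the grasp point.
Start: joints at [1.201, 0.423, 1.63, -0, 1.089, -0.019], TCP at [214.749, 586.931, 222.675] pointing down, gripper open.
Joint ranges: [-3, 3], [-0.9, 2.11], [0.09, 2.58], [-1.31, 4.45], [0.11, 2.69], [-2.54, 2.54]. Speed limits (rad/s): [2.39, 2.39, 3.01, 3.14, 3.14, 3.14].

## Interface

Orientations are given as a rotation vector (axis times angle).
In Python, from workcell import ctrl gives the robot as it stands. The module is installed in compiled form; this text tells all that it offers.
- The arm moves only by the tool servo_tool, never from a script. Its argument "rows" is a list of rows, each a list of 7 numbers: the turn, a rotation vector about the tool's x, y, z as a fraction of full scale, then the shift along the tool's x, y, z as a fraction of full scale, then the finger opening in mm, from 0 to 87.8. A call has 1 to 10 rows; each row is the pose to reach, as a shift and turn from the pose commanded when the call began, along the tool's axes at that moment; what a row does not reach only later rows make up. Full scale, the value 1, is 20 cm for a shift and 1.5 rad for a turn. A row lasts 1/8 s, in which the tool goes at most 62.5 mm and 10.7 degrees, less where a joint would pass 70% of its speed; a pose out of reach is approached as far as the arm can. A call with a number of a shift or a turn outside -1 to 1 is refused whole. A call with a gripper value outside its range is refused whole. The fingers move at their own pace and stop on an object; the grip force is fixed at half the most. Time passes only in rows, so rows that repeat a pose let the fingers close. It gives the time, the measured TCP pose, the force, the opening and the grip force at its end, in the units of the state.
- ctrl.get_obs(): the state, without advancing time (a new reading comes with each control period).
- ctrl.get_image(name): name is "scene" or "top" or "wrist"; returns (picture, depth): 400x640x3 uint8, red, green, blue; 400x640 float32, mm along the optical axis (not along the pixel's ray), 0 where there is no reading.
- ctrl.camera_info(name): a dict with "intrinsics" (3x3 intrinsics, pixels), "R" (3x3) and "t" (3): a world point X has camera coordinates R X + t. Camera axes: x right, y down, z forward; pixel columns grow to the right and rows downward; lengths in mm; the calibration is good to about 2 mm. A picture is of the moment at which its call begins: read the wrist's pose just before it. camera_info takes no time and is no camera call; for the wrist camera it gives the pose at the moment of the call.
- ctrl.close_job(): hands the job in; it is judged then, once.
The state is a dict: "t": time; "qpos": joint angles; "qvel": joint speeds; "joint_torque": joint torques, N m; "ee_pos": TCP position; "orientation": TCP orientation; "ft_force": force on the tool from outside, world axes, zero at the start; "moment": the same for the moment, N m; "width": finger opening in mm; "grasp_force": force on a finger pad.
Only numpy, scipy, OpenCV 4.12 (cv2) and the standard library are available. Lean on these libraries where they do the work, as an engineer would, in place of code of your own. Each camera call takes 0.05 s, during which the arm holds its last target. There are 200 camera calls.

## Task

The square wooden throwing bat, with a clay carafe still standing on it, has been put down askew on the potter's wheel and rides up on the wheel head's two locating pins. Nudge the bat sideways by its edges with your fingertips until both its holes drop over the pins and it lies flat on the wheel head, then move clear. Do not lift or tip up the bat, do not touch the carafe, keep it standing where it is on the bat, and leave everything else on the table alone.

Things in the scene. Friction and masses are not known exactly. Their poses are not given: they have to be found in the camera images.
- wheel_head: Round aluminium head of the tabletop potter's wheel, 280 mm across. Origin: centre of its flat top, 170 mm above the table; z up, y along the line of the two pins, x roughly away from the robot (within 0.45 rad). Nothing but the pins stands up from it. The drive is off and drags: the head turns only above about 2.5 N m. The wheel's body below it is 300 x 400 mm, 125 mm high.
- pin_left (a point): Centre of the top of the locating pin at the head's +y: steel, 10 mm across, 7 mm high, the last 2 mm tapered to 6 mm; 65 mm from the head's centre. The bat hides it, but a black felt-pen line 6 mm wide on the head's rim (radius 102 to 139 mm) lies in line with each pin.
- pin_right (a point): Centre of the top of the -y locating pin, the same, 65 mm on the other side of the head's centre.
- bat: Square brown wooden bat, 180 x 180 x 12 mm, about 0.3 kg. Origin: centre of its underside; y along the line of its holes, x roughly away from the robot. At the start it rests on the pins' tops and, tilted 0.06 rad, on its edge nearest the robot; its centre is 15 to 34 mm nearer the robot than the head's, up to 17 mm to a side, turned up to 0.17 rad. Seated, its origin is at the head's.
- hole_left (a point): Centre, at the underside, of the +y through hole of the bat: round, 13 mm in diameter (1.5 mm of play round a pin), 65 mm from the bat's centre.
- hole_right (a point): Centre, at the underside, of the -y through hole, the same, 65 mm on the other side. Both holes have dark rims on top.
- vase: Unfired clay carafe standing loose near the middle of the bat: 120 mm high, foot 50 mm across, widest 70 mm at 34 mm above its foot, neck 29 mm, rim 41 mm, about 0.25 kg. Origin: centre of its underside; z is its axis, upward. Not to be touched.
- rib: Thin wooden rib, 95 x 40 x 6 mm, lying on the grey deck of the wheel's body, 45 mm lower than the head's top, beyond the head at its left end. Origin: centre of its underside; x along its length. Leave alone.
- bottle_tall: Pale clay bottle 250 mm high, 93 mm across, on the ware board to the left. Origin: centre of its underside. Leave alone.
- bottle_cone: Dark clay cone-shaped bottle 200 mm high, 76 mm across, on the ware board. Origin: centre of its underside. Leave alone.
- water_bowl: Blue water bowl, 130 mm across, 60 mm high, on the table to the right. Origin: centre of its underside. Leave alone.
- loop_tool: Trimming tool, 170 mm long, 13 mm thick, wooden handle and steel loop, on the wheel's grey deck beyond the head at its right end, 45 mm below the head's top. Origin: under its handle's middle; x along its length to the loop. Leave alone.
- banding_wheel: Grey cast banding wheel (small turntable), 150 mm across, 82 mm high, 2 kg, on the table to the right. Origin: centre of its underside. Leave alone.

How it is judged (in metres and radians):
At the end, for the whole second after the job is handed in: Bat over both pins and flat: centre within 4 mm of the head's, hole line within 0.07 rad of the pins', underside under 2 mm above the head, tilt under 0.02 rad, at rest; carafe upright (0.06 rad), at rest on the bat, within 22 mm of its middle (horizontal distance between bat and wheel_head below 0.004 m and angle between the y axis of bat and the y axis of wheel_head, either way round below 0.07 rad and z of bat in the frame of wheel_head below 0.002 m and angle between bat's own z axis and vertical below 0.02 rad and linear speed of each of bat, vase below 0.01 m/s and angle between vase's own z axis and vertical below 0.06 rad and horizontal distance between vase and bat below 0.022 m and z of vase in the frame of bat below 0.017 m); the robot touches nothing.
It fails at once if the bat was lifted (its middle more than 16 mm above the wheel head) or tipped up by more than 0.16 rad (z of bat in the frame of wheel_head above 0.016 m or angle between bat's own z axis and vertical above 0.16 rad).
It fails at once if the robot touched the carafe (contact force between any of the fingers, the arm and vase above 0.3 N).
It fails at once if the carafe tipped by more than 0.3 rad (angle between vase's own z axis and vertical above 0.3 rad).
It fails at once if another thing on the table or the wheel (the wooden rib, the tall bottle, the cone-shaped bottle, the water bowl, the loop tool, the banding wheel) was moved by more than 15 mm (distance of any of rib, bottle_tall, bottle_cone, water_bowl, loop_tool, banding_wheel from where it was at the start of the episode above 0.015 m).
It also fails if it takes over 72 s, if anything falls off the work surface, if the arm or the gripper's body presses on something with over 40 N, if the wrist force passes 120 N, or if a joint passes its speed limit or range.

## Working session

There is one attempt and no reset: what is moved stays moved. The work goes in short steps, Python scripts to look and compute and a tool call to move; the robot and the scene stay as the last step left them, time stands still between calls to the robot, and variables do not carry over. Pictures are saved under pics/ and viewed, at most 10 in all, crops included, and the job is handed in when it is done.

Besides the shell and the picture viewer there is one more tool, called after "Emit:" by a JSON object that holds its "api" and its "payload". servo_tool: Moves the arm, as the interface text tells. Its arguments: {"type":"object","properties":{"rows":{"type":"array","items":{"type":"array","items":{"type":"number"}}}},"required":["rows"]}

```bash
mkdir -p pics; python3 - <<'E'
from workcell import ctrl
import cv2,numpy as np
o=ctrl.get_obs();print(o['t'],o['ee_pos'],o['orientation'])
for n in("scene","top"):
    im,d=ctrl.get_image(n);np.savez(f"{n}0.npz",im=im,d=d)
    cv2.imwrite(f"pics/{n}0.png",im[:,:,::-1])
    c=ctrl.camera_info(n);print(n,c['intrinsics'].tolist(),(-c['R'].T@c['t']).round(),c['R'].round(3).tolist())
E
```

```text
0.0 [214.57705955 586.41992524 221.91459196] [-5.48228634e-01 -3.09310219e+00  2.33185522e-03]
scene [[387.0533738843618, 0.0, 318.2545429329034], [0.0, 387.0533738843618, 196.48425824879803], [0.0, 0.0, 1.0]] [1107.  615. 1106.] [[-0.741, 0.671, -0.016], [0.52, 0.559, -0.646], [-0.425, -0.487, -0.763]]
top [[429.1957289634904, 0.0, 317.4359372033301], [0.0, 429.1957289634904, 197.38583627928736], [0.0, 0.0, 1.0]] [ 487.  -26. 1359.] [[-0.004, -1.0, -0.003], [-0.999, 0.004, -0.038], [0.038, 0.003, -0.999]]
```

View pics/top0.png

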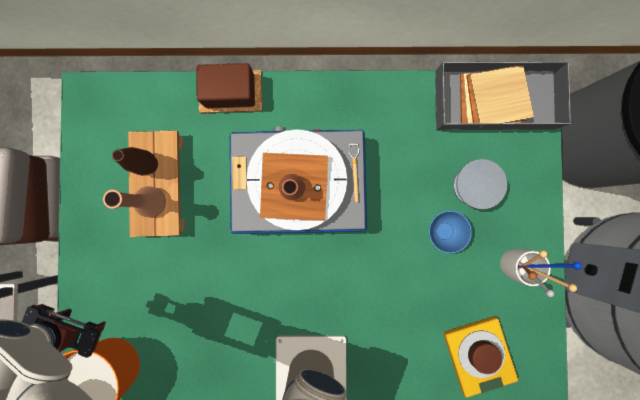

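View pics/scene0.png

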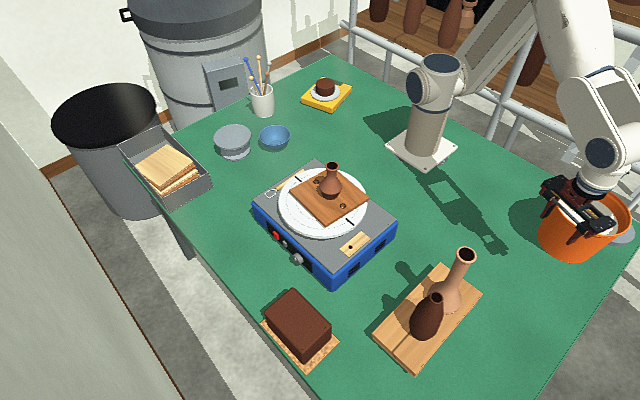

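The top view shows the white head near (297,180) with rim marks near (250,180) and (340,179). The bat holes are near (269,185) and (318,188), and the carafe is near (290,187). The scene view confirms this layout, with the deck clear in front of and beside the head.

```bash
cat > h.py <<'E'
import cv2,numpy as np
from workcell import ctrl
from scipy.spatial.transform import Rotation as Ro
def ray(c,uv,z):
    K,R,t=np.array(c['intrinsics']),np.array(c['R']),np.array(c['t'])
    uv=np.atleast_2d(uv).astype(float); d=np.c_[uv,np.ones(len(uv))]@np.linalg.inv(K).T@R
    o=-R.T@t; return o+d*((z-o[2])/d[:,2])[:,None]
def proj(c,X):
    K,R,t=np.array(c['intrinsics']),np.array(c['R']),np.array(c['t'])
    p=(K@(R@np.atleast_2d(X).T+t[:,None])).T; return p[:,:2]/p[:,2:]
E
python3 - <<'E'
from h import *
f=np.load("top0.npz");im=f['im'];c=ctrl.camera_info("top")
hsv=cv2.cvtColor(im,cv2.COLOR_RGB2HSV)
m=((hsv[...,1]<40)&(hsv[...,2]>205)).astype(np.uint8);m[:120]=0;m[240:]=0;m[:,:232]=0;m[:,366:]=0
cs=max(cv2.findContours(m,0,cv2.CHAIN_APPROX_NONE)[0],key=cv2.contourArea)
hull=cv2.convexHull(cs);P=ray(c,hull[:,0],170)
e=cv2.minEnclosingCircle(P[:,:2].astype(np.float32));print("head",e)
# bat
b=((hsv[...,1]>110)&(hsv[...,0]<18)&(hsv[...,2]>60)).astype(np.uint8);b[:140]=0;b[232:]=0;b[:,:252]=0;b[:,:][:,340:]=0
bc=max(cv2.findContours(b,0,2)[0],key=cv2.contourArea);r=cv2.minAreaRect(bc);print("bat px",r,ray(c,cv2.boxPoints(r),188).round(1).tolist())
crop=cv2.resize(im[125:237,235:363],None,fx=5,fy=5,interpolation=cv2.INTER_CUBIC);cv2.imwrite("pics/c0.png",crop[:,:,::-1])
w=ctrl.camera_info("wrist");o=ctrl.get_obs();R=Ro.from_rotvec(o['orientation']).as_matrix()
print("wristcam in tool",(R.T@(-w['R'].T@w['t']-o['ee_pos'])).round(1),(np.array(w['R'])@R).round(3).tolist(),w['intrinsics'][0],"\n",R.round(3).tolist())
E
```

```text
head ((583.531494140625, 35.54496383666992), 139.8343963623047)
bat px ((293.6424560546875, 186.22357177734375), (65.24271392822266, 64.93865203857422), 2.4895529747009277) [[478.3, 134.4, 188.0], [655.9, 126.8, 188.0], [647.3, -51.8, 188.0], [469.9, -43.3, 188.0]]
wristcam in tool [  84.     0.2 -162.5] [[0.001, 1.0, 0.0], [-0.952, 0.001, -0.307], [-0.307, -0.0, 0.952]] [338.43043049   0.         313.55314413] 
 [[-0.939, 0.344, -0.0], [0.344, 0.939, -0.001], [0.0, -0.001, -1.0]]
```

View pics/c0.png

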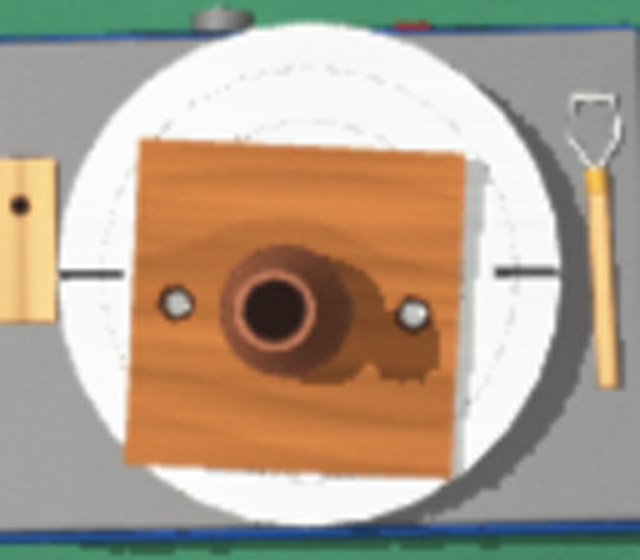

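```bash
cat >> h.py <<'E'
def plan(pos,ang):
    """target TCP, angle of tool x in world (rad), tool down -> one full row (before gripper)"""
    o=ctrl.get_obs();R=Ro.from_rotvec(o['orientation']).as_matrix()
    T=np.c_[[np.cos(ang),np.sin(ang),0],[np.sin(ang),-np.cos(ang),0],[0,0,-1]]
    rv=Ro.from_matrix(R.T@T).as_rotvec()/1.5
    s=R.T@(np.array(pos)-o['ee_pos'])/200
    print('t',round(o['t'],2),'row',rv.round(4),s.round(4),'F',np.round(o['ft_force'],2))
E
python3 -c "
from h import *
plan([340,440,320],1.9+.3);plan([565,170,350],np.pi/2)"
```

```text
t 0.1 row [-9.000e-04  3.000e-04  3.939e-01] [-0.8406 -0.473  -0.4895] F [-0.03  0.5  -0.67]
t 0.1 row [-8.000e-04  6.000e-04  8.133e-01] [-2.361  -1.3544 -0.6383] F [-0.03  0.5  -0.67]
```

Emit:
{"api": "servo_tool", "payload": {"rows": [[0,0,0.25,-0.8,-0.5,-0.5,87.8],[0,0,0.25,-0.8,-0.5,-0.5,87.8],[0,0,0.25,-0.8,-0.5,-0.5,87.8],[0,0,0.25,-0.8,-0.5,-0.5,87.8],[0,0,0.25,-0.8,-0.5,-0.5,87.8]]}}

```text
t: 0.72
ee_pos: [331.7, 437.3, 323.6]
orientation: [1.119, 2.935, 0.003]
ft_force: [-0.5, 0.8, -0.5]
width: 87.8
grasp_force: 0.0
```

```bash
python3 -c "
from h import *
plan([565,170,350],np.pi/2)"
```

```text
t 0.72 row [ 0.0011 -0.0006  0.5616] [-1.7599 -0.2206 -0.1325] F [-0.49  0.75 -0.53]
```

Emit:
{"api": "servo_tool", "payload": {"rows": [[0,0,0.28,-0.9,-0.1,-0.1,87.8],[0,0,0.28,-0.9,-0.1,-0.1,87.8],[0,0,0.28,-0.9,-0.1,-0.1,87.8],[0,0,0.28,-0.9,-0.1,-0.1,87.8]]}}

```text
t: 1.23
ee_pos: [453.5, 302.1, 342.0]
orientation: [-1.708, -2.637, 0.001]
ft_force: [-0.8, -0.0, -0.1]
width: 87.8
grasp_force: 0.0
```

```bash
python3 -c "
from h import *
plan([565,170,350],np.pi/2)"
```

```text
t 1.23 row [-0.0004  0.0003  0.2807] [-0.8308  0.2389 -0.0399] F [-0.84 -0.   -0.12]
```

Emit:
{"api": "servo_tool", "payload": {"rows": [[0,0,0.281,-0.831,0.239,-0.04,87.8],[0,0,0.281,-0.831,0.239,-0.04,87.8],[0,0,0.281,-0.831,0.239,-0.04,87.8],[0,0,0.281,-0.831,0.239,-0.04,87.8],[0,0,0.281,-0.831,0.239,-0.04,87.8],[0,0,0.281,-0.831,0.239,-0.04,87.8]]}}

```text
t: 1.98
ee_pos: [563.0, 173.6, 350.3]
orientation: [-2.214, -2.228, 0.001]
ft_force: [0.0, -0.4, 0.2]
width: 87.7
grasp_force: 0.0
```

```bash
python3 - <<'E'
from h import *
plan([565,165,350],np.pi/2)
c=ctrl.camera_info("wrist");im,d=ctrl.get_image("wrist")
import pickle;pickle.dump((c,im,d),open("w1.pkl","wb"))
cv2.imwrite("pics/w1.png",im[:,:,::-1])
E
```

```text
t 1.98 row [-0.0007 -0.0001  0.004 ] [-0.0431  0.0099  0.0013] F [ 0.03 -0.44  0.18]
```

View pics/w1.png

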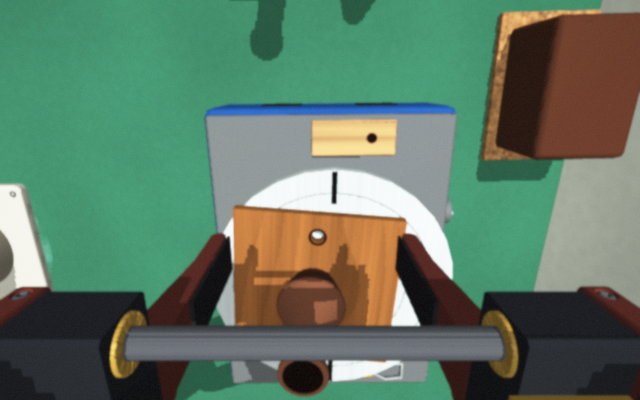

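The wrist view shows the left rim mark at (334,187), the right mark near (330,370), the left hole at (317,237), and the bat's left top edge running from (235,206) to (404,219).

```bash
python3 - <<'E'
from h import *;import pickle
c,im,d=pickle.load(open("w1.pkl","rb"))
g=cv2.cvtColor(im,cv2.COLOR_RGB2GRAY).astype(float)
def cen(r0,r1,c0,c1,th):
    p=255-g[r0:r1,c0:c1];p=np.clip(p-th,0,None);y,x=np.mgrid[r0:r1,c0:c1];return (p*x).sum()/p.sum(),(p*y).sum()/p.sum()
L=cen(174,200,326,342,80);Rm=cen(364,378,324,336,80);H=cen(229,246,308,327,170)
print(L,Rm,H)
l=ray(c,L,170)[0];r=ray(c,Rm,170)[0];print("marks",l,r,"yaw",-np.arctan2((l-r)[0],(l-r)[1]))
print("hole L",ray(c,H,189.5))
e=ray(c,[[235,206],[404,219]],188);print("edge",e.round(1),"yaw",np.arctan2((e[1]-e[0])[1],(e[1]-e[0])[0]))
# head fit from rim points
hsv=cv2.cvtColor(im,cv2.COLOR_RGB2HSV)
m=((hsv[...,1]<40)&(hsv[...,2]>190)).astype(np.uint8);m[:160]=0;m[320:]=0;m[:,:205]=0;m[:,455:]=0
pts=np.array([(x,np.argmax(m[:,x])) for x in range(245,420,3)]);P=ray(c,pts,170)[:,:2]
A=np.c_[2*P,np.ones(len(P))]
for _ in range(3):
    s=np.linalg.lstsq(A,(P**2).sum(1),rcond=None)[0];rad=np.sqrt(s[2]+s[0]**2+s[1]**2);res=np.hypot(*(P-s[:2]).T)-rad;k=abs(res)<1.5;A,P=A[k],P[k]
print("head",s[:2],rad,len(P))
c2=ctrl.camera_info("top");q=lambda x,y:[235+(x+.5)/5-.5,125+(y+.5)/5-.5]
print("top marks",ray(c2,[q(92,273.5),q(527,271)],170).round(1).tolist(),"holes",ray(c2,[q(176,302),q(413,314)],189.5).round(1).tolist())
E
```

```text
(np.float64(333.96933324082426), np.float64(186.3708457642406)) (np.float64(327.64436084207153), np.float64(370.28600016008966)) (np.float64(317.6543891958257), np.float64(238.42357274401473))
marks [585.37236619 156.75720858 170.        ] [583.50997937 -88.2937513  170.        ] yaw -0.007599851731354237
hole L [[568.46484236 105.57093787 189.5       ]]
edge [[483.8 140.5 188. ]
 [657.4 127.5 188. ]] yaw -0.07504965032196938
head [585.6174888   38.55998428] 137.28075305772254 59
top marks [[583.5, 155.4, 170.0], [583.9, -86.2, 170.0]] holes [[566.1, 106.5, 189.5], [559.0, -22.8, 189.5]]
```

Emit:
{"api": "servo_tool", "payload": {"rows": [[0,0,0.002,0,0,0.25,87.8],[0,0,0.002,0,0,0.5,87.8],[0,0,0.002,0,0,0.7,87.8],[0,0,0.002,0,0,0.865,87.8],[0,0,0.002,0,0,0.865,87.8],[0,0,0.002,0,0,0.865,87.8]]}}

```text
t: 2.78
ee_pos: [564.7, 172.7, 179.0]
orientation: [2.219, 2.222, 0.002]
ft_force: [0.3, 0.6, 0.2]
width: 87.3
grasp_force: 0.0
```

Emit:
{"api": "servo_tool", "payload": {"rows": [[0,0,0,-0.03,0,0,87.8],[0,0,0,-0.06,0,0,87.8],[0,0,0,-0.08,0,0,87.8],[0,0,0,-0.1,0,0,87.8],[0,0,0,-0.1,0,0,87.8]]}}

```text
t: 3.4
ee_pos: [564.1, 151.5, 177.7]
orientation: [-2.222, -2.221, 0.0]
ft_force: [-0.6, -0.4, -0.1]
width: 87.7
grasp_force: 0.0
```

Emit:
{"api": "servo_tool", "payload": {"rows": [[0,0,0,-0.005,0,0,87.8],[0,0,0,-0.01,0,0,87.8],[0,0,0,-0.015,0,0,87.8],[0,0,0,-0.02,0,0,87.8],[0,0,0,-0.025,0,0,87.8]]}}

```text
t: 4.03
ee_pos: [564.1, 146.9, 177.6]
orientation: [-2.221, -2.222, 0.0]
ft_force: [-0.4, 0.4, 0.3]
width: 87.9
grasp_force: 0.0
```

Emit:
{"api": "servo_tool", "payload": {"rows": [[0,0,0,-0.005,0,0,87.8],[0,0,0,-0.01,0,0,87.8],[0,0,0,-0.015,0,0,87.8],[0,0,0,-0.02,0,0,87.8],[0,0,0,-0.025,0,0,87.8],[0,0,0,-0.025,0,0,87.8]]}}

```text
t: 4.78
ee_pos: [564.0, 141.7, 177.6]
orientation: [-2.221, -2.222, 0.0]
ft_force: [-1.4, 2.1, -0.5]
width: 87.7
grasp_force: 0.9
```

Emit:
{"api": "servo_tool", "payload": {"rows": [[0,0,0,-0.005,0,0,87.8],[0,0,0,-0.01,0,0,87.8],[0,0,0,-0.015,0,0,87.8],[0,0,0,-0.02,0,0,87.8],[0,0,0,-0.02,0,0,87.8]]}}

```text
t: 5.4
ee_pos: [564.1, 137.7, 177.6]
orientation: [2.221, 2.222, -0.0]
ft_force: [-1.0, 1.6, -0.8]
width: 87.6
grasp_force: 0.7
```

```bash
python3 - <<'E'
from h import *
o=ctrl.get_obs();print(o['ee_pos'],o['ft_force'],o['moment'])
im,d=ctrl.get_image("top")
crop=cv2.resize(im[125:237,235:363],None,fx=5,fy=5,interpolation=cv2.INTER_CUBIC);cv2.imwrite("pics/c1.png",crop[:,:,::-1])
E
```

```text
[564.0971597  137.73905716 177.63656284] [-0.96730363  1.62380311 -0.76509538] [ 0.17550827  0.14829297 -0.07438705]
```

View pics/c1.png

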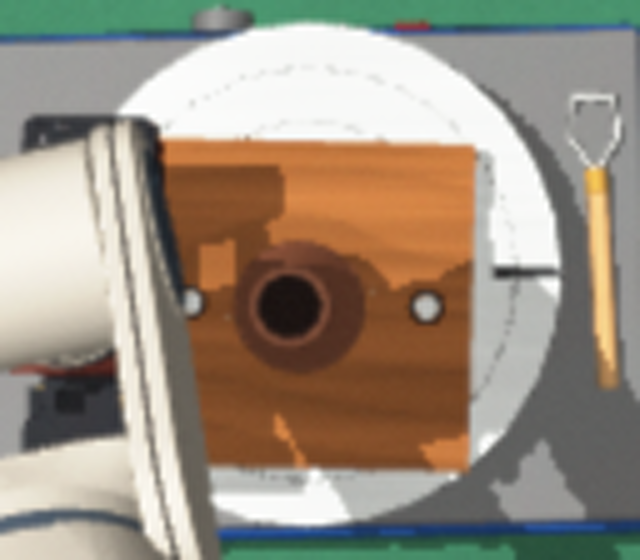

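The right hole is now near (427,307), in line with the right pin in y, and the yaw error is down to about 0.025 rad. Next I back off and go round to the near side.

Emit:
{"api": "servo_tool", "payload": {"rows": [[0,0,0,0.1,0,0,87.8],[0,0,0,0.19,0,0,87.8],[0,0,0,0.19,0,-0.2,87.8],[0,0,-0.1,0.19,-0.2,-0.35,87.8],[0,0,-0.22,0.19,-0.4,-0.35,87.8],[0,0,-0.34,0.19,-0.62,-0.35,87.8],[0,0,-0.46,0.19,-0.62,-0.35,87.8],[0,0,-0.52,0.19,-0.62,-0.35,87.8],[0,0,-0.52,0.19,-0.62,-0.35,87.8]]}}

```text
t: 6.58
ee_pos: [440.1, 176.8, 248.0]
orientation: [1.209, 2.899, 0.001]
ft_force: [-1.0, 0.7, -1.2]
width: 87.9
grasp_force: 0.0
```

```bash
python3 -c "
from h import *
o=ctrl.get_obs();print(o['ee_pos'],o['qpos'])
plan([440,35,245],np.pi-.003);plan([440,35,177],np.pi-.003)"
```

```text
[440.10532949 176.82000391 247.963391  ] [ 3.57014954e-01  1.66277529e-01  1.92958567e+00 -1.38450138e-04
  1.04502491e+00 -4.23786695e-01]
t 6.58 row [ 3.000e-04  4.000e-04 -5.246e-01] [-0.5033 -0.4995  0.0147] F [-1.02  0.7  -1.21]
t 6.58 row [ 3.000e-04  4.000e-04 -5.246e-01] [-0.5032 -0.4997  0.3547] F [-1.02  0.7  -1.21]
```

Emit:
{"api": "servo_tool", "payload": {"rows": [[0,0,-0.13,-0.126,-0.125,0,87.8],[0,0,-0.26,-0.252,-0.25,0,87.8],[0,0,-0.39,-0.378,-0.375,0,87.8],[0,0,-0.5246,-0.503,-0.5,0,87.8],[0,0,-0.5246,-0.503,-0.5,0.1,87.8],[0,0,-0.5246,-0.503,-0.5,0.2,87.8],[0,0,-0.5246,-0.503,-0.5,0.3,87.8],[0,0,-0.5246,-0.503,-0.5,0.355,87.8],[0,0,-0.5246,-0.503,-0.5,0.355,87.8],[0,0,-0.5246,-0.503,-0.5,0.355,87.8]]}}

```text
t: 7.82
ee_pos: [440.3, 34.2, 177.2]
orientation: [0.006, 3.141, 0.0]
ft_force: [-0.1, -0.3, -0.5]
width: 87.8
grasp_force: 0.0
```

```bash
python3 - <<'E'
from h import *
plan([457,35,176],np.pi-.003)
im,d=ctrl.get_image("top")
crop=cv2.resize(im[125:237,235:363],None,fx=5,fy=5,interpolation=cv2.INTER_CUBIC);cv2.imwrite("pics/c2.png",crop[:,:,::-1])
E
```

```text
t 7.83 row [ 0.      0.0006 -0.0004] [-0.0833  0.0045  0.0062] F [-0.11 -0.26 -0.54]
```

View pics/c2.png

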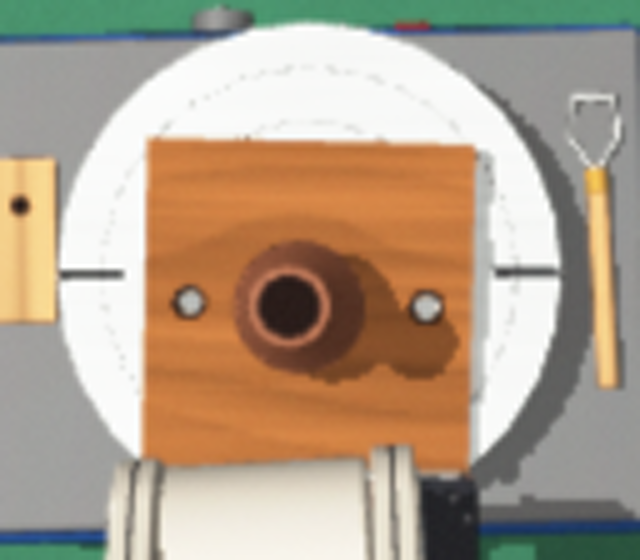

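The top view has the holes at (190,302) and (427,307), so y is within about 1 mm and the yaw error is near 0.02 rad. About 20 mm in +x remains.

Emit:
{"api": "servo_tool", "payload": {"rows": [[0,0,0,-0.03,0,0.01,87.8],[0,0,0,-0.06,0,0.01,87.8],[0,0,0,-0.08,0,0.01,87.8],[0,0,0,-0.09,0,0.01,87.8],[0,0,0,-0.1,0,0.01,87.8],[0,0,0,-0.11,0,0.01,87.8],[0,0,0,-0.12,0,0.01,87.8],[0,0,0,-0.13,0,0.01,87.8],[0,0,0,-0.13,0,0.01,87.8]]}}

```text
t: 9.0
ee_pos: [465.2, 33.8, 174.5]
orientation: [-0.006, -3.14, 0.0]
ft_force: [-3.9, -2.0, 2.0]
width: 87.9
grasp_force: 1.8
```

Emit:
{"api": "servo_tool", "payload": {"rows": [[0,0,0,-0.005,0,0,87.8],[0,0,0,-0.01,0,0,87.8],[0,0,0,-0.015,0,0,87.8],[0,0,0,-0.02,0,0,87.8],[0,0,0,-0.025,0,0,87.8],[0,0,0,-0.03,0,0,87.8],[0,0,0,-0.035,0,0,87.8],[0,0,0,-0.04,0,0,87.8]]}}

```text
t: 10.0
ee_pos: [473.9, 33.9, 174.7]
orientation: [0.005, 3.141, 0.0]
ft_force: [-3.0, 0.5, 0.0]
width: 88.0
grasp_force: 1.3
```

```bash
cat >> h.py <<'E'
def bat():
    """top camera: hole mids (dark-rim circles) and far edge, no viewing"""
    c=ctrl.camera_info("top");im,_=ctrl.get_image("top")
    hsv=cv2.cvtColor(im,cv2.COLOR_RGB2HSV)
    m=((hsv[...,1]<70)&(hsv[...,2]>110)).astype(np.uint8)
    n,l,s,ce=cv2.connectedComponentsWithStats(m[150:225,255:338].copy(),connectivity=4)
    out=[(ce[i]+[255,150],s[i,4]) for i in range(1,n) if 5<=s[i,4]<=60]
    for p,a in out: print('hole',a,p.round(1),ray(c,p,185)[0].round(1))
    return im
E
python3 -c "
from h import *
o=ctrl.get_obs();print(o['t'],o['ee_pos'],o['ft_force']);bat()"
```

```text
10.0 [473.91545867  33.93100969 174.66595962] [-3.04804161  0.46621382  0.00354246]
hole 13 [271.4 182.4] [573.6 102.7 185. ]
hole 19 [319.1 182.4] [572.9 -28.1 185. ]
```

```bash
python3 - <<'E'
from h import *
im,d=ctrl.get_image("top")
crop=cv2.resize(im[150:220,235:363],None,fx=6,fy=6,interpolation=cv2.INTER_CUBIC);cv2.imwrite("pics/c3.png",crop[:,:,::-1])
E
```

```text
(no output)
```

View pics/c3.png

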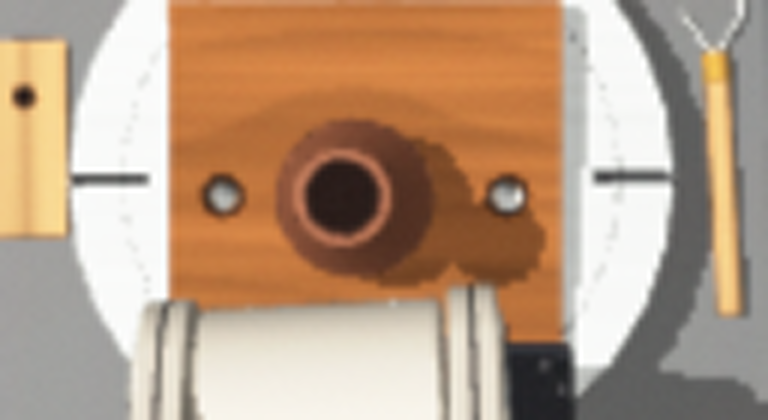

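The holes are level at (223,195) and (507,195) in the 6x crop. The bat is about 1.9 mm too far left of the marks because it swung while aligning. I'll drag it back to -y by friction on the way forward.

Emit:
{"api": "servo_tool", "payload": {"rows": [[0,0,0,-0.005,-0.0015,0,87.8],[0,0,0,-0.01,-0.003,0,87.8],[0,0,0,-0.015,-0.005,0,87.8],[0,0,0,-0.02,-0.0065,0,87.8],[0,0,0,-0.025,-0.008,0,87.8],[0,0,0,-0.03,-0.01,0,87.8],[0,0,0,-0.03,-0.01,0,87.8]]}}

```text
t: 10.98
ee_pos: [480.7, 31.8, 175.0]
orientation: [0.006, 3.14, -0.0]
ft_force: [-0.3, -0.5, -0.2]
width: 87.6
grasp_force: 0.0
```

```bash
python3 -c "
from h import *
o=ctrl.get_obs();print(o['t'],o['ee_pos'],o['ft_force']);bat()"
```

```text
10.975 [480.65725531  31.75301382 174.97485708] [-0.26311446 -0.47479148 -0.15685063]
```

```bash
python3 - <<'E'
from h import *
im,d=ctrl.get_image("top");c=ctrl.camera_info("top")
crop=cv2.resize(im[150:220,235:363],None,fx=6,fy=6,interpolation=cv2.INTER_CUBIC);cv2.imwrite("pics/c4.png",crop[:,:,::-1])
for u,v in((272,164),(319,164),(272,190),(319,190)):  # bat surface height
    dd=np.median(d[v-3:v+4,u-3:u+4]);K=c['intrinsics'];p=np.array([(u-K[0][2])/K[0][0],(v-K[1][2])/K[1][1],1])*dd
    print((np.array(c['R']).T@(p-c['t'])).round(1))
E
```

```text
[624.7 101.5 180.5]
[624.1 -28.  180.4]
[552.9 101.4 181. ]
[552.4 -27.7 180.4]
```

View pics/c4.png

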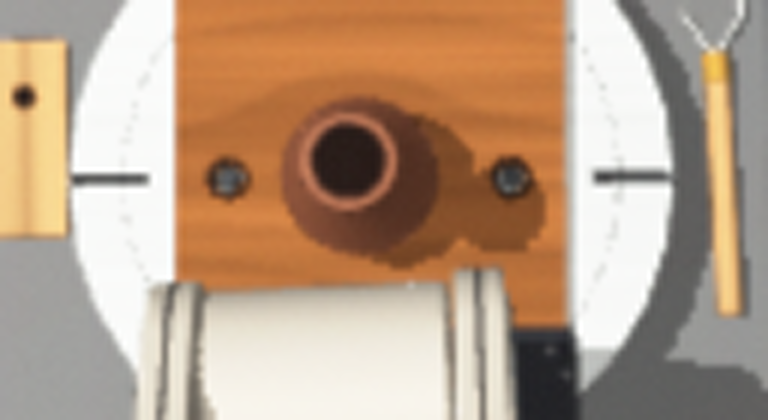

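The pins now fill both holes at (229,179) and (511,178), the bat top is flat at about 180.5 mm, and the carafe is upright. I'll back away.

Emit:
{"api": "servo_tool", "payload": {"rows": [[0,0,0,0.03,0,0,87.8],[0,0,0,0.1,0,0,87.8],[0,0,0,0.2,0,0,87.8],[0,0,0,0.2,0,-0.2,87.8],[0,0,0,0.2,0,-0.4,87.8],[0,0,0,0.2,0,-0.5,87.8],[0,0,0,0.2,0,-0.5,87.8],[0,0,0,0.2,0,-0.5,87.8]]}}

```text
t: 12.08
ee_pos: [438.7, 32.0, 273.7]
orientation: [-0.005, -3.14, 0.0]
ft_force: [0.2, -0.7, 0.1]
width: 88.2
grasp_force: 0.0
```

```bash
python3 - <<'E'
from h import *
im,d=ctrl.get_image("top");c=ctrl.camera_info("top");K=c['intrinsics']
for u,v in((272,164),(319,164),(272,200),(319,200)):
    dd=np.median(d[v-2:v+3,u-2:u+3]);p=np.array([(u-K[0][2])/K[0][0],(v-K[1][2])/K[1][1],1])*dd
    print((np.array(c['R']).T@(p-c['t'])).round(1))
o=ctrl.get_obs();print(o['t'],o['ee_pos'],o['ft_force'])
print(ctrl.close_job())
E
```

```text
[624.8 101.6 179.8]
[624.  -28.  181.2]
[525.4 101.5 179.8]
[524.9 -27.6 181.5]
12.125 [438.70915022  31.96239421 273.45071887] [ 0.29385504 -0.40019989 -0.50548989]
the job is handed in; nothing more can be done
None
```

The bat is down over both pins and flat within what the depth image can resolve, the carafe is still standing on it, the arm is clear, and the job was handed in at about 12 s; no verdict came back.

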